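# Fit the filter and click the sample cell into the photometer's beam

### The arm

A 6-joint arm with a two-finger parallel gripper is mounted at the origin on the work surface. World frame = base frame: x ahead of the robot, y to its left, z up, the work surface at z = 0. Lengths are in m, angles in degrees, forces in N, time in s.
With the tool pointing down it reaches from about 0.3 to 0.75 m from the base axis. Payload 8.5 kg.
Tool frame: the origin (TCP) lies at the very end of the fingers, on their centre line; the grasp point (between the pads) lies 19 mm behind it (env.grip_depth is the z of the grasp point in the tool frame, in m); z points along the fingers, y is the direction in which the jaws open and shut (so a half turn about z gives the same grasp; the last joint's range is limited). The gripper opens to 85 mm and grips with 20 to 120 N. Pads are 22 mm wide; open, the fingers measure 114 mm over their backs; the gripper's body (76 mm by 85 mm) begins 54 mm behind the grasp point. The pads swing forward as they close: fully open they stand 13 mm farther back than shut.
Start: joints at [52.695, 21.807, 74.336, -0, 83.858, -12.336], TCP at [0.232, 0.499, 0.231] pointing down, gripper open.
Joint ranges: [-178.18, 178.18], [-50.72, 133.34], [12.68, 142.11], [-81.47, 261.47], [9.98, 163.14], [-165.26, 165.26]. Speed limits (degrees/s): [136.94, 136.94, 180, 180, 180, 180].

### API

Orientations are given as a 3x3 rotation matrix whose columns are the frame's x, y, z axes.
In Python, from rig import env gives the robot as it stands.
- The arm moves only by the tool apply_moves, never from a script. Its argument "plan" is a list of rows, each an object of numbers: "tx", "ty", "tz": the shift along the world's x, y, z in mm; "rx", "ry", "rz": the turn, a rotation vector about the world's x, y, z in rad; "jaw": the opening, from -1 (shut) to 1 (fully open). A call has 1 to 12 rows; each row is the pose to reach, as a shift and turn from the pose measured when the call began; what a row does not reach only later rows make up. A row lasts 1/10 s, in which the tool goes at most 50 mm and 8.59 degrees, less where a joint would pass 70% of its speed; a pose out of reach is approached as far as the arm can. A call with a gripper value outside its range is refused whole. The fingers move at their own pace and stop on an object; "grip_force" is the grip in N (left out, the last holds). Time passes only in rows, so rows that repeat a pose let the fingers close. It gives the time, the measured TCP pose, the force and the opening at its end, in the units of the state.
- env.observe(): the state, without advancing time (a new reading comes with each control period).
- env.get_image(name): name is "scene" or "top" or "wrist"; returns a dict with "image" (420x560x3 uint8, red, green, blue), "intrinsics" (3x3 intrinsics, pixels), "k1" (the pictures are not rectified: a ray, as slopes to the right and down, at radius r is drawn at 1 + k1 r^2 times it, then the intrinsics apply), "world_from_camera" (4x4, takes a point from camera to world coordinates). Camera axes: x right, y up, looking along -z (the intrinsics and any distortion apply to the point x, -y, -z); pixel columns grow to the right and rows downward; lengths in m; the calibration is good to about 2 mm. A picture is of the moment at which its call begins. There is no depth.
- env.close_job(): hands the job in, once; it reports no verdict.
The state is a dict: "time_s": time; "q": joint angles; "qvel": joint speeds; "joint_efforts": joint torques, N m; "position": TCP position; "tool_rot": TCP orientation; "ft_force": force on the tool from outside, world axes, zero at the start; "wrist_torque": the same for the moment, N m; "grip_width": finger opening in m.
Only numpy, scipy, OpenCV 4.12 (cv2) and the standard library are available. Lean on these libraries where they do the work, as an engineer would, in place of code of your own. Each camera call takes 0.05 s, during which the arm holds its last target.

### The job

Draw the glass filter up out of its slotted stand and lower it, without dropping it, fully home into the slot on top of the photometer's lamp housing. Then take the cell carriage by its pull grip and slide it out until the notch of the cell with the tall T-shaped stopper clicks in, putting that cell in the beam, and finish there still gripping the pull grip, holding the carriage in that notch for the reading. Leave the blank plate, the cells in their seats and the other glassware as they are.

Things in the scene. Friction and masses are not known exactly. Their poses are not given: they have to be found in the camera images.
- filter_grip (a point): Centre of the glass filter's grip. The filter: upright aluminium frame with clear pane, 50 mm wide (x), 4 mm thick (y), 106 mm tall, 60 g, standing in a slot of the stand 45 mm deep. At the top a black grip block 30 wide, 10 thick, 28 mm tall; this point is its centre, 92 mm above the filter's lower edge, 102 mm above the table at the start. Pinch along y. Same either way round; z up.
- filter_center (a point): The centre of the same filter, 53 mm above its lower edge; same axes.
- filter: The whole glass filter; origin at the middle of its lower edge; same axes.
- stand: Fixed grey plastic stand, 150 mm long (its x), foot 60 mm wide (its y), 55 mm tall, slots 6 mm wide in line along its x, centred 31 mm either side of the middle; slot floors 10 mm above the table. One slot holds the glass filter, the other the blank plate. Origin on the table under the middle.
- blank_plate: Plain dark steel plate without grip block, 50 x 4 x 80 mm, standing in the stand's other slot; origin at the middle of its lower edge. Not to be touched.
- photometer: Fixed white bench photometer: base 215 x 170 mm, top 35 mm above the table. Two housings, 70 mm long (x), rise to 109 mm, a 44 mm wide bay between them: lamp housing with the filter slot at its -y side, detector housing at +y. Origin on the table under the beam, mid-bay. -x is its front, where the carriage is pulled out. Ball-detent block at x -75, y 20 to 45 mm, 55 mm above the table.
- slot_mouth (a point): Centre of the mouth of the filter slot in the lamp housing, 109 mm above the table; axes as the photometer's. The slot is 55 mm long (x), 8 mm wide (y), 59 mm deep; flared lips widen the mouth by 6 mm all round and rise 7 mm above the housing. With the filter fully home its grip centre stands 33 mm above this point; it fits either way round.
- beam (a point): Where the beam crosses the bay, 78 mm above the table, axes as the photometer's; the carriage slides along x through it. The sample is in the beam when its cell's centre has the same x here.
- carriage (a joint): Cell carriage on its rail, m: 0 = fully in, growing as it is pulled out to the photometer's front (-x), 0.092 = outer stop. A spring ball drops into notches at 0.006, 0.032, 0.058, 0.084, which put the 1st, 2nd, 3rd, 4th cell from the front in the beam. Starts in the first notch. Friction about 1 N; within 3 mm of a notch the ball pulls the carriage in; leaving it takes 6 to 9 N pulled slowly (5 cm/s), more if jerked.
- pull_grip: Black upright paddle at the front end of the carriage's slide bar, 26 mm long (photometer x), 12 mm thick (photometer y; pinch along y), from 46 to 104 mm above the table. Origin on its centre line 88 mm above the table, the height to grip; axes as the photometer's. It moves with the carriage, 85 mm in front of the beam at joint 0.
- sample_cell (a point): Centre of the sample cell: glass, 18 mm diameter, the only one with a tall T-handled stopper (bar 24 x 7 mm across the top, 65 mm tall in all; the others have flat caps, 50 mm tall). It stands in the 2nd, 3rd or 4th seat of the carriage from the front; seats are 26 mm apart with 1 mm play. This point is 25 mm above its foot, 69 mm above the table. It stays in its seat.
- cell_ref: Flat-capped reference cell, 18 mm diameter, 50 mm tall, in the front seat of the carriage; origin at its foot.
- cell_b: Flat-capped cell in one of the carriage's other seats; origin at its foot.
- cell_c: Flat-capped cell in one of the carriage's other seats; origin at its foot.
- beaker: Glass beaker, 72 mm across, 95 mm tall, bystander; origin under its centre.
- wash_bottle: White plastic bottle, 64 mm across, 160 mm tall, bystander; origin under its centre.
- tube_rack: Wooden test-tube rack with four tubes, 70 x 150 mm, 117 mm tall, bystander; origin under its centre.

How it is judged (in metres and radians):
On the way, in this order (a step that is already met when the one before it is completed fails the run):
1. the glass filter is gripped and lifted clear of its stand (height (world z) of filter_grip above 0.155 m and contact force between the fingers and filter above 0.5 N), for 0.1 s.
2. the filter is fully home in the lamp housing's slot and let go (x of filter_grip in the frame of slot_mouth between -0.006 and 0.006 m and y of filter_grip in the frame of slot_mouth between -0.007 and 0.007 m and z of filter_grip in the frame of slot_mouth between 0.028 and 0.036 m and angle between filter_grip's own z axis and vertical below 0.12 rad and contact force between the fingers and filter below 0.05 N), for 0.3 s.
3. the stoppered cell is in the beam, the carriage in its notch, the pull grip held ((value of joint carriage between 0.03 and 0.034 m or value of joint carriage between 0.056 and 0.06 m or value of joint carriage between 0.082 and 0.086 m) and x of sample_cell in the frame of beam between -0.005 and 0.005 m and angle between sample_cell's own z axis and vertical below 0.15 rad and contact force between the fingers and pull_grip above 4 N and velocity of joint carriage between -0.004 and 0.004 m/s), for 0.5 s.
At the end, for the whole second after the job is handed in: The filter is fully home in the slot (lower edge within 3 mm of the slot floor), let go; the carriage rests within 2 mm of the notch that puts the stoppered cell in the beam (cell centre within 5 mm of the beam), and the closed fingers still press on the pull grip with more than 4 N (all of step 2 and all of step 3); the arm keeps its last pose, push and grip.
It fails at once if the filter is dropped (moves faster than 0.5 m/s out of the fingers, a fall of over 12 mm) (contact force between the fingers and filter below 0.05 N and linear speed of filter above 0.5 m/s).
It fails at once if the blank plate is moved by over 20 mm (distance of blank_plate from where it was at the start of the episode above 0.02 m).
It fails at once if a cell is tipped or lifted out of its seat (angle between any of cell_ref, cell_b, cell_c, sample_cell's own z axis and vertical above 0.35 rad or height (world z) of sample_cell above 0.085 m or height (world z) of any of cell_ref, cell_b, cell_c above 0.06 m).
It fails at once if a bystander is moved by over 30 mm or tipped (distance of any of beaker, wash_bottle, tube_rack from where it was at the start of the episode above 0.03 m or angle between any of beaker, wash_bottle, tube_rack's own z axis and vertical above 0.4 rad).
It also fails if it takes over 51 s, if anything falls off the work surface, if the arm or the gripper's body presses on something with over 40 N, if the wrist force passes 120 N, or if a joint passes its speed limit or range.

## Working session

There is one attempt and no reset: what is moved stays moved. The work goes in short steps, Python scripts to look and compute and a tool call to move; the robot and the scene stay as the last step left them, time stands still between calls to the robot, and variables do not carry over. Pictures are saved under pics/ and viewed, and the job is handed in when it is done.

Besides the shell and the picture viewer there is one more tool, called after ">>>" by a JSON object that holds its "method" and its "body". apply_moves: Moves the arm, as the interface text tells. Its arguments: {"type":"object","properties":{"plan":{"type":"array","items":{"type":"object","properties":{"tx":{"type":"number"},"ty":{"type":"number"},"tz":{"type":"number"},"rx":{"type":"number"},"ry":{"type":"number"},"rz":{"type":"number"},"jaw":{"type":"number"}}}},"grip_force":{"type":"number"}},"required":["plan"]}

```bash
ls; mkdir -p pics
cat > h.py <<'E'
import numpy as np, cv2, json
from rig import env
def snap(name, tag):
    d=env.get_image(name); np.savez(f'pics/{tag}.npz',**{k:np.array(v) for k,v in d.items()})
    cv2.imwrite(f'pics/{tag}.png',d['image'][:,:,::-1]); return d
def load(tag): return dict(np.load(f'pics/{tag}.npz'))
def ray(d,u,v):
    K=np.array(d['intrinsics']);k1=float(d['k1']);T=np.array(d['world_from_camera'])
    p=cv2.undistortPoints(np.array([[[u,v]]],float),K,np.array([k1,0,0,0,0.]))[0,0]
    r=T[:3,:3]@np.array([p[0],-p[1],-1.]); return T[:3,3],r/np.linalg.norm(r)
def atz(d,u,v,z):
    o,r=ray(d,u,v); return o+r*(z-o[2])/r[2]
def proj(d,P):
    T=np.array(d['world_from_camera']);c=T[:3,:3].T@(np.array(P,float)-T[:3,3])
    x,y=c[0]/-c[2],-c[1]/-c[2];s=1+float(d['k1'])*(x*x+y*y);K=np.array(d['intrinsics'])
    return K[0,0]*x*s+K[0,2],K[1,1]*y*s+K[1,2]
def tri(*obs):
    A=np.zeros((3,3));b=np.zeros(3)
    for d,u,v in obs:
        o,r=ray(d,u,v);M=np.eye(3)-np.outer(r,r);A+=M;b+=M@o
    return np.linalg.solve(A,b)
def crop(tag,u0,v0,w,h,out,s=None):
    im=cv2.imread(f'pics/{tag}.png')[v0:v0+h,u0:u0+w]
    s=s or min(800/w,600/h); cv2.imwrite(f'pics/{out}.png',cv2.resize(im,None,fx=s,fy=s,interpolation=cv2.INTER_CUBIC))
    print('scale',s)
E
python3 - <<'E'
from h import *
o=env.observe(); print({k:np.round(v,3).tolist() for k,v in o.items()}, env.grip_depth)
for n in ('scene','top','wrist'):
    d=snap(n,n+'0'); print(n,np.round(d['world_from_camera'],3).tolist(),np.round(d['intrinsics'],1).tolist(),d['k1'])
E
```

```text
pics
{'time_s': 0.0, 'q': [52.696, 21.841, 74.384, -0.0, 83.858, -12.334], 'qvel': [-0.008, -0.02, -0.004, -0.02, -0.02, 0.065], 'joint_efforts': [0.001, -44.847, -23.127, -0.0, 0.005, 0.0], 'position': [0.232, 0.498, 0.231], 'tool_rot': [[-0.907, 0.422, -0.001], [0.422, 0.907, -0.001], [0.0, -0.001, -1.0]], 'ft_force': [0.792, 0.463, 0.461], 'wrist_torque': [0.007, 0.03, 0.02], 'grip_width': 0.086} -0.0187
scene [[0.161, -0.714, 0.681, 1.352], [0.987, 0.121, -0.106, -0.077], [-0.007, 0.689, 0.724, 0.894], [0.0, 0.0, 0.0, 1.0]] [[521.5, 0.0, 281.9], [0.0, 521.5, 202.6], [0.0, 0.0, 1.0]] -0.052660936873809266
top [[-0.0, 0.994, -0.107, 0.479], [-1.0, 0.001, 0.011, 0.021], [0.011, 0.107, 0.994, 1.169], [0.0, 0.0, 0.0, 1.0]] [[409.0, 0.0, 282.5], [0.0, 409.0, 208.3], [0.0, 0.0, 1.0]] -0.033780294979850904
wrist [[0.423, -0.874, -0.239, 0.171], [0.906, 0.408, 0.112, 0.528], [-0.0, -0.264, 0.965, 0.373], [0.0, 0.0, 0.0, 1.0]] [[367.5, 0.0, 283.2], [0.0, 367.5, 210.9], [0.0, 0.0, 1.0]] -0.08892636369396954
```

View pics/scene0.png

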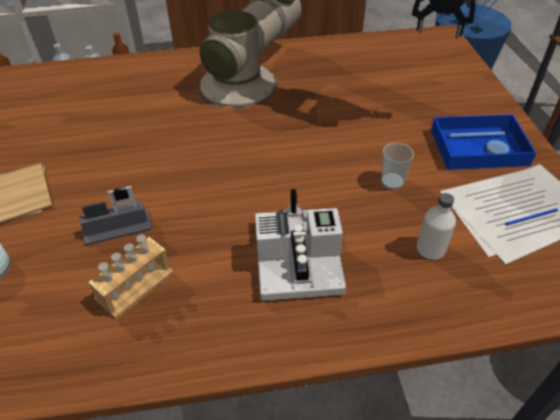

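View pics/top0.png

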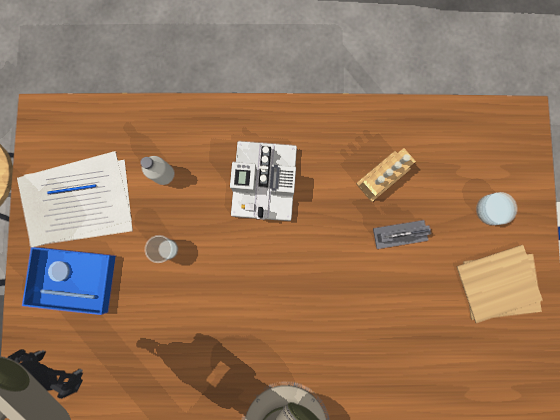

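View pics/wrist0.png

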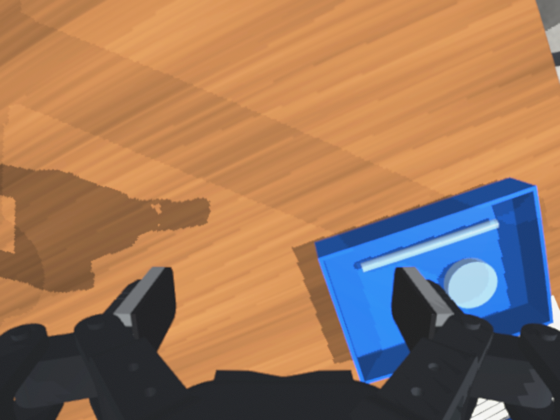

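The arm is clear at the far left. The photometer sits at top-image (264,182), the stand at (403,235). Next I'll enlarge both.

Run:
```python
from h import *
crop('top0',220,130,90,100,'ctopP'); crop('top0',360,200,90,60,'ctopS'); crop('scene0',240,180,120,125,'csP'); crop('scene0',70,175,90,75,'csS')
d=load('top0')
for u,v in [(264,182),(403,235)]: print(atz(d,u,v,0.1))
```

```text
scale 6.0
scale 8.88888888888889
scale 4.8
scale 8.0
[0.66404978 0.05781845 0.1       ]
[ 0.5238517  -0.30789677  0.1       ]
```

View pics/ctopP.png

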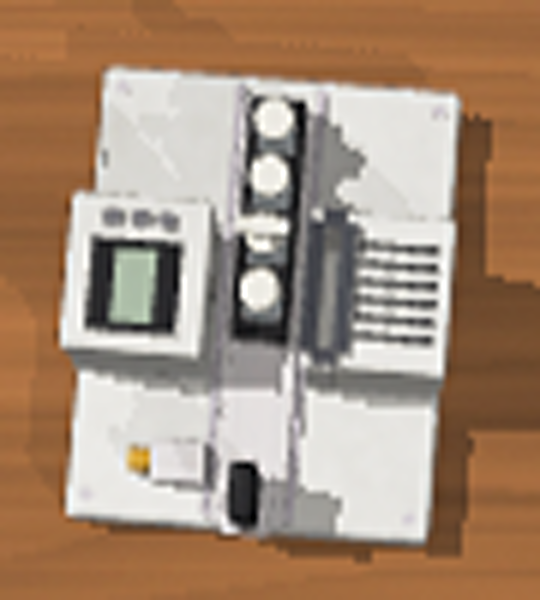

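View pics/ctopS.png

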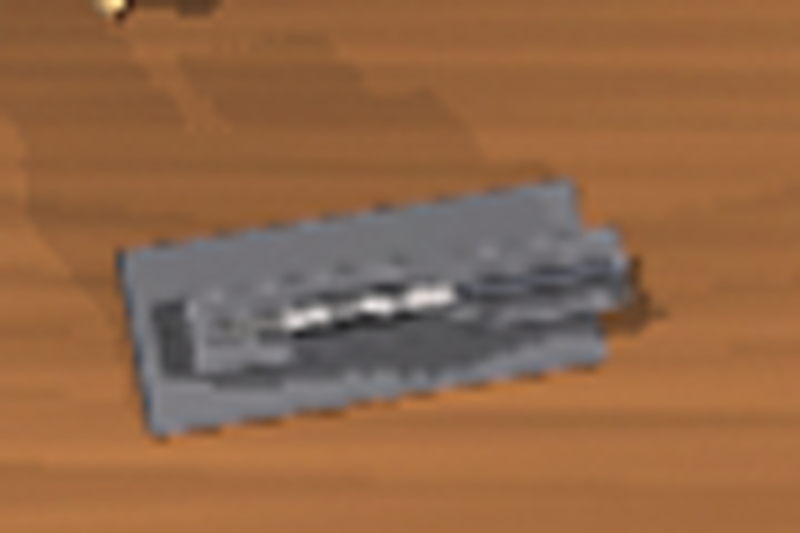

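View pics/csP.png

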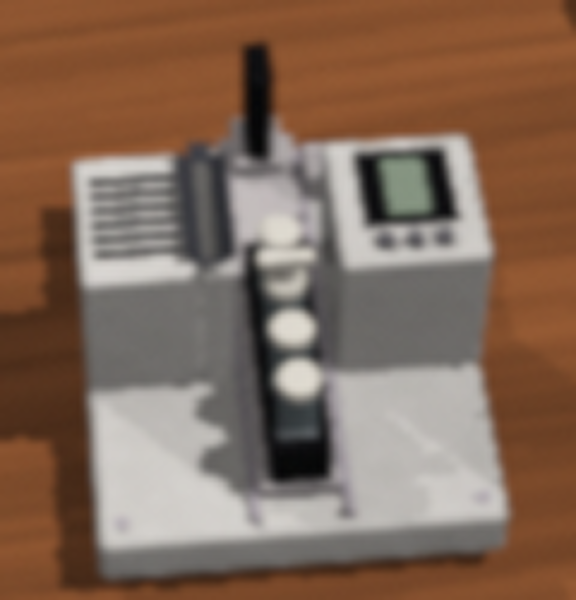

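View pics/csS.png

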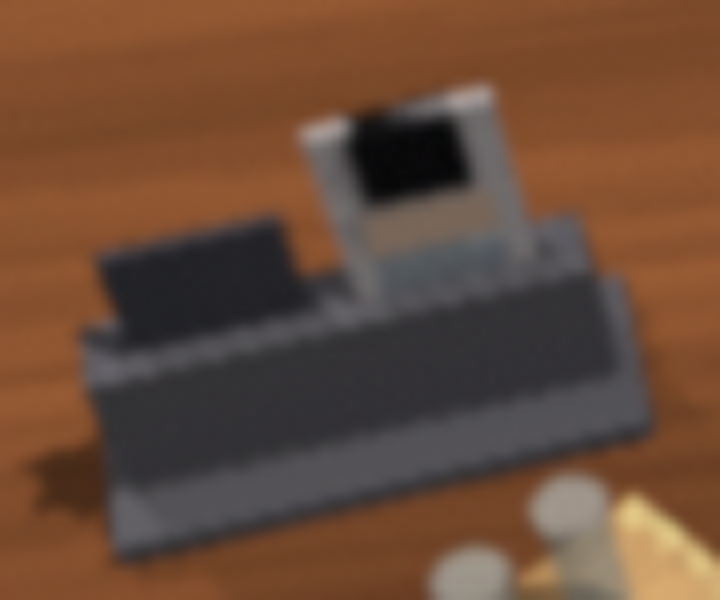

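Run:
```python
from h import *
d=load('top0')
c=[atz(d,220+u/6-.4,130+v/6-.4,.035)[:2] for u,v in [(108,70),(458,98),(430,540),(70,515)]]
print(np.round(c,4)); c=np.array(c); print('ctr',c.mean(0),'sides',[np.linalg.norm(c[i]-c[(i+1)%4]) for i in range(4)], 'xdir deg',np.degrees(np.arctan2(*((c[0]-c[3])+(c[1]-c[2]))[::-1])))
s=8.889
c=np.array([atz(d,360+u/s-.4,200+v/s-.4,.0)[:2] for u,v in [(122,252),(572,180),(605,360),(155,435)]])
print(np.round(c,4),c.mean(0),[np.linalg.norm(c[i]-c[(i+1)%4]) for i in range(4)],'x(toward -y) deg',np.degrees(np.arctan2(*((c[0]-c[1])+(c[3]-c[2]))[::-1])))
for nm,u,v in [('paddle top',243,480)]: print(nm,atz(d,220+u/6-.4,130+v/6-.4,.104))
for nm,u,v,z in [('cap1',260,290,.094),('T',262,232,.109),('cap3',270,175,.094),('cap4',274,118,.094),('slot',330,288,.116)]: print(nm,atz(d,220+u/6-.4,130+v/6-.4,z))
print('grip',atz(d,360+370/s-.4,200+305/s-.4,.116))
d2=load('scene0')
print('scene grip ctr', atz(d2,70+412/8-.4,175+160/8-.4,.102), 'grip top',atz(d2,70+408/8,175+115/8,.116))
print('paddle top',atz(d2,240+257/4.8-.4,180+50/4.8-.4,.104))
print('slot',atz(d2,240+205/4.8-.4,180+205/4.8-.4,.116))
```

```text
[[ 0.7924  0.1356]
 [ 0.7793 -0.0301]
 [ 0.5695 -0.0163]
 [ 0.581   0.1506]]
ctr [0.68053587 0.05998032] sides [np.float64(0.1662027481031684), np.float64(0.21023020732374026), np.float64(0.16732663726751898), np.float64(0.21199827813996294)] xdir deg -3.9113831854546723
[[ 0.5484 -0.2533]
 [ 0.5718 -0.4012]
 [ 0.5133 -0.4098]
 [ 0.4895 -0.2626]] [ 0.53072965 -0.33171772] [np.float64(0.14971907975035165), np.float64(0.05905423189706865), np.float64(0.14917239429147922), np.float64(0.05964855969825851)] x(toward -y) deg 99.09817213009804
paddle top [0.59015272 0.06753075 0.104     ]
cap1 [0.67606551 0.06092186 0.094     ]
T [0.69915445 0.0596245  0.109     ]
cap3 [0.72817714 0.05673662 0.094     ]
cap4 [0.75422634 0.05507605 0.094     ]
slot [0.67296814 0.02965175 0.116     ]
grip [ 0.52599548 -0.29842197  0.116     ]
scene grip ctr [ 0.5264434  -0.29693868  0.102     ] grip top [ 0.52506968 -0.29405091  0.116     ]
paddle top [0.57664571 0.06875213 0.104     ]
slot [0.67413388 0.02939958 0.116     ]
```

Two views agree on the coarse poses. The stand centre is (0.531, -0.332) with its x axis at 99°, and the filter is in its +y half at about (0.526, -0.300). The photometer yaw is about -4° and the slot is near (0.673, 0.030). The T-stoppered cell is second from the front. Next I'll move the wrist camera over the filter.

>>> {"method": "apply_moves", "body": {"plan": [{"tx": 12, "ty": -30, "tz": 0, "rz": -0.05, "jaw": 1}, {"tx": 27, "ty": -75, "rz": -0.12, "jaw": 1}, {"tx": 44, "ty": -120, "rz": -0.18, "jaw": 1}, {"tx": 61, "ty": -166, "rz": -0.24, "jaw": 1}, {"tx": 78, "ty": -212, "rz": -0.3, "jaw": 1}, {"tx": 95, "ty": -258, "rz": -0.36, "jaw": 1}, {"tx": 112, "ty": -304, "rz": -0.42, "jaw": 1}, {"tx": 129, "ty": -350, "rz": -0.48, "jaw": 1}, {"tx": 146, "ty": -396, "rz": -0.54, "jaw": 1}, {"tx": 163, "ty": -442, "rz": -0.6, "jaw": 1}, {"tx": 180, "ty": -488, "rz": -0.66, "jaw": 1}, {"tx": 197, "ty": -534, "rz": -0.72, "jaw": 1}]}}

```text
validation failed for argument at $.pl...
```

>>> {"method": "apply_moves", "body": {"plan": [{"tx": 12, "ty": -30, "tz": 0, "rx": 0, "ry": 0, "rz": -0.05, "jaw": 1}, {"tx": 27, "ty": -75, "tz": 0, "rx": 0, "ry": 0, "rz": -0.12, "jaw": 1}, {"tx": 44, "ty": -120, "tz": 0, "rx": 0, "ry": 0, "rz": -0.18, "jaw": 1}, {"tx": 61, "ty": -166, "tz": 0, "rx": 0, "ry": 0, "rz": -0.24, "jaw": 1}, {"tx": 78, "ty": -212, "tz": 0, "rx": 0, "ry": 0, "rz": -0.3, "jaw": 1}, {"tx": 95, "ty": -258, "tz": 0, "rx": 0, "ry": 0, "rz": -0.36, "jaw": 1}, {"tx": 112, "ty": -304, "tz": 0, "rx": 0, "ry": 0, "rz": -0.42, "jaw": 1}, {"tx": 129, "ty": -350, "tz": 0, "rx": 0, "ry": 0, "rz": -0.48, "jaw": 1}, {"tx": 146, "ty": -396, "tz": 0, "rx": 0, "ry": 0, "rz": -0.54, "jaw": 1}, {"tx": 163, "ty": -442, "tz": 0, "rx": 0, "ry": 0, "rz": -0.6, "jaw": 1}, {"tx": 180, "ty": -488, "tz": 0, "rx": 0, "ry": 0, "rz": -0.66, "jaw": 1}, {"tx": 197, "ty": -534, "tz": 0, "rx": 0, "ry": 0, "rz": -0.72, "jaw": 1}]}}

```text
time_s: 1.35
position: [0.4292, -0.0377, 0.2309]
tool_rot: [[-0.401, 0.916, -0.001], [0.916, 0.401, -0.0], [0.0, -0.001, -1.0]]
ft_force: [0.7, 1.0, -0.1]
grip_width: 0.0855
```

>>> {"method": "apply_moves", "body": {"plan": [{"tx": 15, "ty": -44, "tz": 0, "rx": 0, "ry": 0, "rz": -0.05, "jaw": 1}, {"tx": 32, "ty": -88, "tz": 0, "rx": 0, "ry": 0, "rz": -0.1, "jaw": 1}, {"tx": 49, "ty": -132, "tz": -5, "rx": 0, "ry": 0, "rz": -0.15, "jaw": 1}, {"tx": 65, "ty": -176, "tz": -10, "rx": 0, "ry": 0, "rz": -0.2, "jaw": 1}, {"tx": 81, "ty": -220, "tz": -20, "rx": 0, "ry": 0, "rz": -0.253, "jaw": 1}, {"tx": 97, "ty": -263, "tz": -31, "rx": 0, "ry": 0, "rz": -0.253, "jaw": 1}, {"tx": 97, "ty": -263, "tz": -31, "rx": 0, "ry": 0, "rz": -0.253, "jaw": 1}, {"tx": 97, "ty": -263, "tz": -31, "rx": 0, "ry": 0, "rz": -0.253, "jaw": 1}]}}

```text
time_s: 2.15
position: [0.5259, -0.3011, 0.1988]
tool_rot: [[-0.157, 0.988, -0.002], [0.988, 0.157, 0.002], [0.002, -0.002, -1.0]]
ft_force: [0.3, 1.3, 0.5]
grip_width: 0.0853
```

Run:
```python
from h import *
d=snap('wrist','w1'); print(np.round(d['world_from_camera'],4).tolist()); print(env.observe()['position'])
```

```text
[[0.9877, -0.1516, -0.0393, 0.5155], [0.1566, 0.9532, 0.2587, -0.2343], [-0.0017, -0.2617, 0.9652, 0.3416], [0.0, 0.0, 0.0, 1.0]]
[ 0.52599833 -0.30020622  0.19969127]
```

View pics/w1.png

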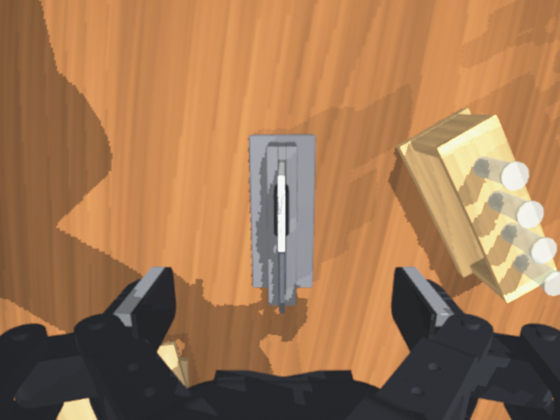

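The wrist view shows the filter top as a bright strip from (281,175) to (281,250). The grip block is the dark strip around (281,212), and the blank plate is below it at (283,290). I'll enlarge it.

Run:
```python
from h import *
crop('w1',235,125,100,190,'cw1',4)
```

```text
scale 4
```

View pics/cw1.png

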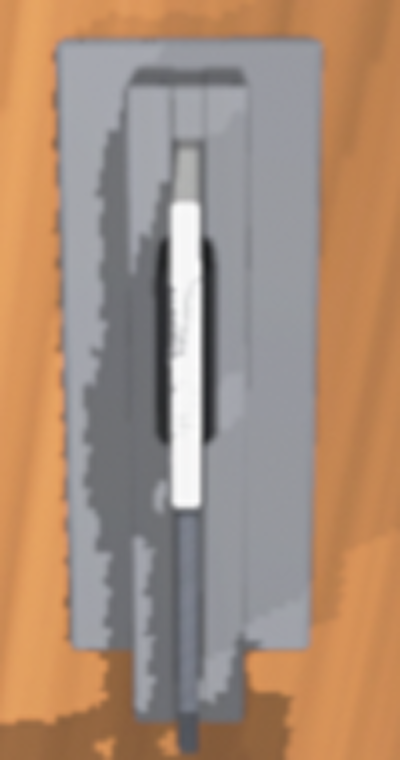

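Run:
```python
from h import *
d=load('w1')
f=lambda u,v,z: atz(d,235+u/4-.4,125+v/4-.4,z)
a=f(186,200,.116);b=f(187,508,.116); print(a,b,'len',np.linalg.norm(a-b),'mid',(a+b)/2,'yaw',np.degrees(np.arctan2(*(a-b)[[1,0]])))
a=f(185,240,.116);b=f(185,442,.116); print('block',(a+b)/2,np.linalg.norm(a-b))
c=np.array([f(*p,0.0) for p in [(58,40),(322,40),(308,648),(72,648)]]);print(np.round(c,4),[np.linalg.norm(c[i]-c[(i+1)%4]) for i in range(4)])
m=(c[0]+c[1])/2; n=(c[2]+c[3])/2; print(np.degrees(np.arctan2(*(m-n)[[1,0]])),c.mean(0))
```

```text
[ 0.51975716 -0.27190564  0.116     ] [ 0.52783211 -0.3222658   0.116     ] len 0.05100343540043491 mid [ 0.52379463 -0.29708572  0.116     ] yaw 99.10948486825043
block [ 0.52315924 -0.29458903  0.116     ] 0.03325566893052061
[[ 0.4872 -0.2592  0.    ]
 [ 0.5469 -0.2498  0.    ]
 [ 0.5708 -0.4006  0.    ]
 [ 0.5111 -0.4102  0.    ]] [np.float64(0.06044264850699024), np.float64(0.15275445693769685), np.float64(0.06046847803716503), np.float64(0.15281531483226396)]
98.9662094508441 [ 0.52900085 -0.32994586  0.        ]
```

The frame measures 51 mm (50 given) and its yaw is 99°, which agrees. Averaging the views gives the grip at about (0.5245, -0.2985). I'll descend to grasp height 0.104 (TCP 0.085) and close.

>>> {"method": "apply_moves", "body": {"plan": [{"tx": -1, "ty": 1, "tz": -40, "rx": 0, "ry": 0, "rz": 0, "jaw": 1}, {"tx": -1.5, "ty": 1.5, "tz": -80, "rx": 0, "ry": 0, "rz": 0, "jaw": 1}, {"tx": -1.5, "ty": 1.5, "tz": -105, "rx": 0, "ry": 0, "rz": 0, "jaw": 0.5}, {"tx": -1.5, "ty": 1.5, "tz": -114, "rx": 0, "ry": 0, "rz": 0, "jaw": 0}, {"tx": -1.5, "ty": 1.5, "tz": -114, "rx": 0, "ry": 0, "rz": 0, "jaw": -0.4}, {"tx": -1.5, "ty": 1.5, "tz": -114, "rx": 0, "ry": 0, "rz": 0, "jaw": -1}, {"tx": -1.5, "ty": 1.5, "tz": -114, "rx": 0, "ry": 0, "rz": 0, "jaw": -1}, {"tx": -1.5, "ty": 1.5, "tz": -114, "rx": 0, "ry": 0, "rz": 0, "jaw": -1}], "grip_force": 40}}

```text
time_s: 3.0
position: [0.525, -0.2991, 0.0875]
tool_rot: [[-0.159, 0.987, 0.0], [0.987, 0.159, -0.001], [-0.001, 0.0, -1.0]]
ft_force: [-1.9, -0.4, 7.2]
grip_width: 0.0095
```

Run:
```python
from h import *
d=snap('wrist','w2'); o=env.observe(); print(o['position'],o['ft_force'],o['grip_width'],o['time_s'])
```

```text
[ 0.52498746 -0.29911531  0.08748558] [-1.40060365  1.53772651  7.15644125] 0.009434973304189536 3.05
```

View pics/w2.png

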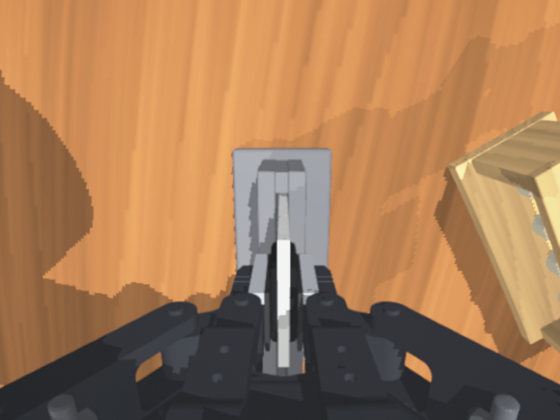

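Gripped: the opening is 9.5 mm on the 10 mm block. I'll lift straight up.

>>> {"method": "apply_moves", "body": {"plan": [{"tx": 0, "ty": 0, "tz": 8, "rx": 0, "ry": 0, "rz": 0, "jaw": -1}, {"tx": 0, "ty": 0, "tz": 25, "rx": 0, "ry": 0, "rz": 0, "jaw": -1}, {"tx": 0, "ty": 0, "tz": 50, "rx": 0, "ry": 0, "rz": 0, "jaw": -1}, {"tx": 0, "ty": 0, "tz": 80, "rx": 0, "ry": 0, "rz": 0, "jaw": -1}, {"tx": 0, "ty": 0, "tz": 110, "rx": 0, "ry": 0, "rz": 0, "jaw": -1}, {"tx": 0, "ty": 0, "tz": 135, "rx": 0, "ry": 0, "rz": 0, "jaw": -1}, {"tx": 0, "ty": 0, "tz": 140, "rx": 0, "ry": 0, "rz": 0, "jaw": -1}, {"tx": 0, "ty": 0, "tz": 140, "rx": 0, "ry": 0, "rz": 0, "jaw": -1}], "grip_force": 40}}

```text
time_s: 3.85
position: [0.525, -0.2991, 0.228]
tool_rot: [[-0.159, 0.987, 0.002], [0.987, 0.159, -0.002], [-0.002, 0.001, -1.0]]
ft_force: [-0.8, 0.5, -1.7]
grip_width: 0.0093
```

Run:
```python
from h import *
d=snap('wrist','w3'); o=env.observe(); print(o['position'],o['ft_force'],o['grip_width'],o['time_s'])
crop('w3',180,130,200,260,'cw3',2.3)
```

```text
[ 0.5246846  -0.29887874  0.22670684] [ 0.55618822 -0.02249381 -1.21956427] 0.009263318646443622 3.9
scale 2.3
```

View pics/cw3.png

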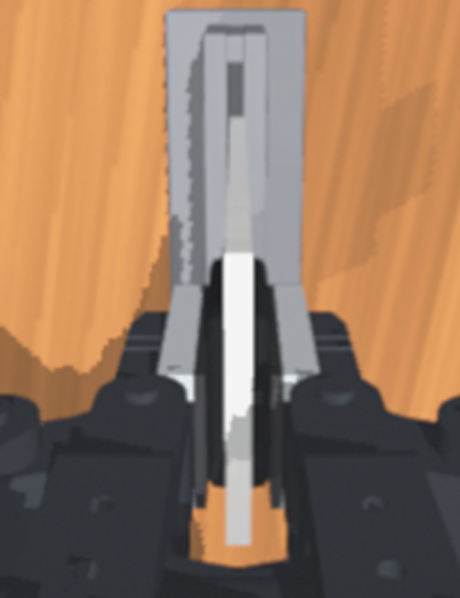

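Run:
```python
from h import *
d=load('w3'); o=env.observe(); p=np.array(o['position']); R=np.array(o['tool_rot'])
f=lambda u,v,z: atz(d,180+u/2.3-.3,130+v/2.3-.3,z)
for z in (.252,.256,.260):
    a=f(238,252,z);b=f(238.5,546,z); m=(a+b)/2
    print(z,'len',np.linalg.norm(a-b),'mid',m,'in tool',R.T@(m-p))
print('bottom end',f(236.5,117,.150), 'vs top end',a, R.T@(f(236.5,117,.150)-p))
print('camera',R.T@(d['world_from_camera'][:3,3]-p))
```

```text
0.252 len 0.05248478696153567 mid [ 0.52500492 -0.29987463  0.252     ] in tool [-0.00104202  0.00015027 -0.02529289]
0.256 len 0.05071248628224409 mid [ 0.52462937 -0.29757656  0.256     ] in tool [ 0.00128527  0.00014254 -0.02929362]
0.26 len 0.04894018560295257 mid [ 0.52425382 -0.29527849  0.26      ] in tool [ 0.00361255  0.0001348  -0.03329434]
bottom end [ 0.52042986 -0.27292331  0.15      ] vs top end [ 0.52035404 -0.27112115  0.26      ] [ 2.63257917e-02 -6.12428681e-05  7.66985973e-02]
camera [ 6.78781412e-02 -7.87536792e-05 -1.43770184e-01]
```

The filter hangs straight in the grip, with its centre about +1.3 mm along tool x. I'll carry it high beside the photometer so the wrist camera sees the slot and cells.

>>> {"method": "apply_moves", "body": {"plan": [{"tx": 12, "ty": 20, "tz": 2, "rx": 0, "ry": 0, "rz": 0, "jaw": -1}, {"tx": 35, "ty": 55, "tz": 4, "rx": 0, "ry": 0, "rz": 0, "jaw": -1}, {"tx": 58, "ty": 91, "tz": 6, "rx": 0, "ry": 0, "rz": 0, "jaw": -1}, {"tx": 82, "ty": 127, "tz": 8, "rx": 0, "ry": 0, "rz": 0, "jaw": -1}, {"tx": 105, "ty": 163, "tz": 10, "rx": 0, "ry": 0, "rz": 0, "jaw": -1}, {"tx": 130, "ty": 198, "tz": 10, "rx": 0, "ry": 0, "rz": 0, "jaw": -1}, {"tx": 150, "ty": 228, "tz": 10, "rx": 0, "ry": 0, "rz": 0, "jaw": -1}, {"tx": 161, "ty": 245, "tz": 10, "rx": 0, "ry": 0, "rz": 0, "jaw": -1}, {"tx": 161, "ty": 245, "tz": 10, "rx": 0, "ry": 0, "rz": 0, "jaw": -1}, {"tx": 161, "ty": 245, "tz": 10, "rx": 0, "ry": 0, "rz": 0, "jaw": -1}], "grip_force": 40}}

```text
time_s: 4.9
position: [0.6853, -0.054, 0.235]
tool_rot: [[-0.159, 0.987, -0.003], [0.987, 0.159, 0.0], [0.001, -0.003, -1.0]]
ft_force: [-1.5, -0.7, -1.4]
grip_width: 0.0091
```

Run:
```python
from h import *
d=snap('wrist','w4'); o=env.observe(); print(o['position'],o['ft_force'],o['grip_width'],o['time_s'])
crop('w4',160,50,267,200,'cw4',3)
```

```text
[ 0.68516995 -0.05462391  0.23551784] [-0.032842    0.36977674 -1.01188151] 0.0092801320701176 4.95
scale 3
```

View pics/w4.png

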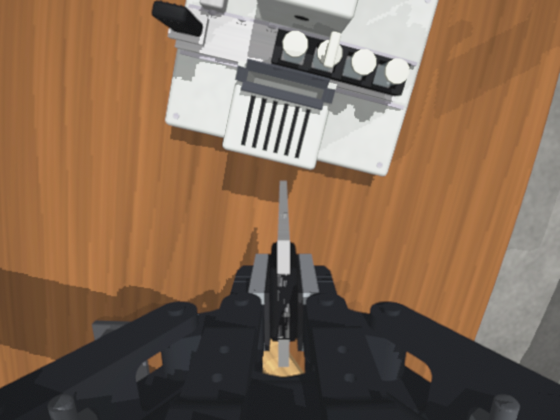

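View pics/cw4.png

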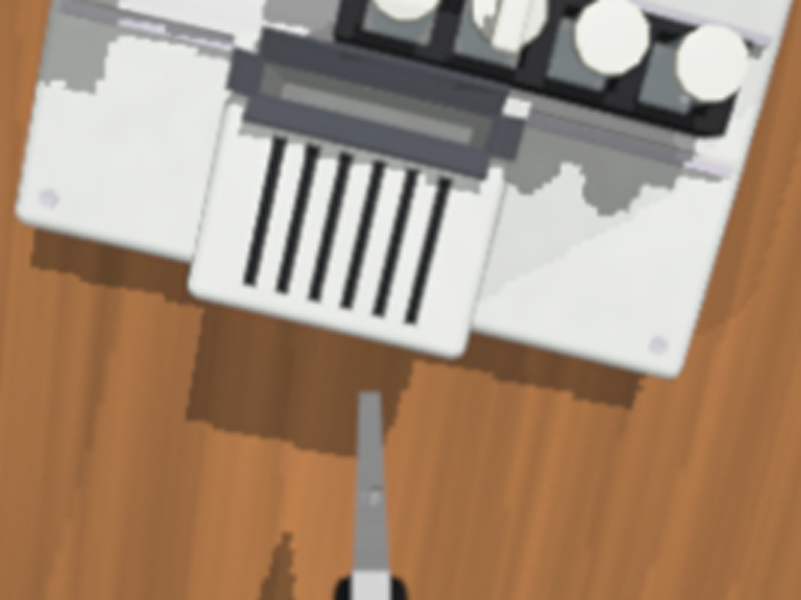

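Run:
```python
from h import *
crop('w4',230,52,110,65,'cw4b',7)
```

```text
scale 7
```

View pics/cw4b.png

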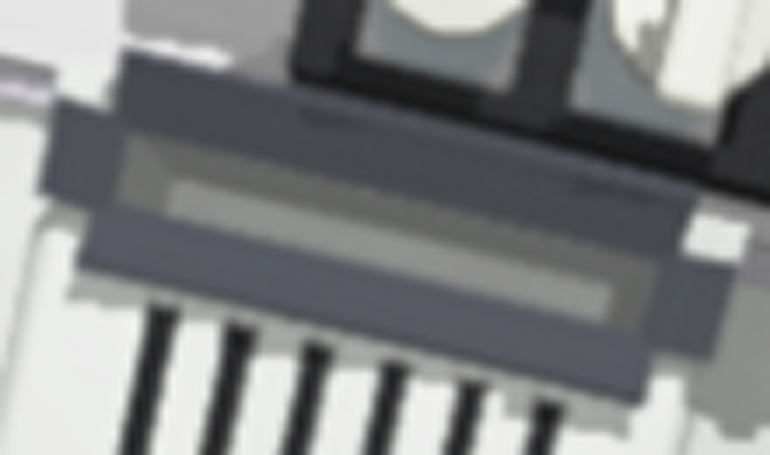

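Run:
```python
from h import *
d=load('w4'); o=env.observe(); p=np.array(o['position'])
f=lambda u,v,z: atz(d,230+u/7-.43,52+v/7-.43,z)
g=lambda u,v,z: atz(d,160+u/3-.33,50+v/3-.33,z)
def seg(n,a,b): print(n,np.round((a+b)/2,4),'len',round(np.linalg.norm(a-b),4),'yaw',round(np.degrees(np.arctan2(*(b-a)[[1,0]])),2))
seg('mouth',f(120,170,.109),f(652,296,.109)); seg('w',f(390,198,.109),f(378,268,.109))
seg('outer.116',f(50,143,.116),f(727,308,.116))
# slot floor: visible long edges
seg('floor',f(168,198,.05),f(610,302,.05))
seg('housing -y edge',g(190,295,.109),g(465,357,.109))
seg('base -y edge',g(17,218,.035),g(680,378,.035))
seg('caps 3-4',g(612,37,.094),g(711,63,.094))
seg('T',g(505,15,.109),g(505,15,.109))
e=load('w4');h=lambda u,v,z: atz(e,u,v,z)
seg('caps1-4',h(295,44,.094),h(397,71,.094))
seg('paddle top', h(160,10,.104),h(195,25,.104))
# triangulate slot with top & scene
t=load('top0');s=load('scene0')
print('tri', tri((d,230+386/7-.43,52+233/7-.43),(t,220+330/6-.4,130+288/6-.4),(s,240+205/4.8-.4,180+205/4.8-.4)))
for q in ([.6735,.030,.112],): print([np.round(proj(x,q),1) for x in (d,t,s)], (230+386/7-.43,52+233/7-.43),(220+330/6-.4,130+288/6-.4),(240+205/4.8-.4,180+205/4.8-.4))
```

```text
mouth [0.6724 0.0311 0.109 ] len 0.0546 yaw -3.81
w [0.6721 0.031  0.109 ] len 0.0069 yaw -90.91
outer.116 [0.6727 0.0314 0.116 ] len 0.0678 yaw -4.16
floor [0.6726 0.0331 0.05  ] len 0.0554 yaw -3.73
housing -y edge [ 0.6693 -0.0217  0.109 ] len 0.0687 yaw -3.68
base -y edge [ 0.6741 -0.0214  0.035 ] len 0.2122 yaw -4.45
caps 3-4 [0.7394 0.0568 0.094 ] len 0.0255 yaw -3.77
T [0.6986 0.0558 0.109 ] len 0.0 yaw 0.0
caps1-4 [0.7137 0.0587 0.094 ] len 0.0777 yaw -4.32
paddle top [0.5912 0.0654 0.104 ] len 0.0266 yaw -14.66
tri [0.67282652 0.02996597 0.11469951]
[array([286.2,  86.3]), array([274.5, 177.7]), array([282.6, 223.4])] (284.71285714285716, 84.85571428571427) (274.6, 177.6) (282.30833333333334, 222.30833333333334)
```

The slot mouth measures 54.6 × 7 mm (55 × 8 given), centred at about (0.6727, 0.0308) with yaw -4.0°. The top and scene views agree within 1–2 mm. The T-stopper is clearly second from the front, so the notch is 0.032. I'll turn the filter and hover over the slot.

>>> {"method": "apply_moves", "body": {"plan": [{"tx": -1, "ty": 5, "tz": 0, "rx": 0, "ry": 0, "rz": 0.1, "jaw": -1}, {"tx": -2, "ty": 15, "tz": 0, "rx": 0, "ry": 0, "rz": 0.23, "jaw": -1}, {"tx": -3, "ty": 27, "tz": 0, "rx": 0, "ry": 0, "rz": 0.37, "jaw": -1}, {"tx": -4, "ty": 39, "tz": 0, "rx": 0, "ry": 0, "rz": 0.51, "jaw": -1}, {"tx": -5, "ty": 50, "tz": 0, "rx": 0, "ry": 0, "rz": 0.65, "jaw": -1}, {"tx": -6, "ty": 60, "tz": 0, "rx": 0, "ry": 0, "rz": 0.79, "jaw": -1}, {"tx": -8, "ty": 70, "tz": 0, "rx": 0, "ry": 0, "rz": 0.93, "jaw": -1}, {"tx": -9, "ty": 77, "tz": 0, "rx": 0, "ry": 0, "rz": 1.07, "jaw": -1}, {"tx": -10, "ty": 82, "tz": -5, "rx": 0, "ry": 0, "rz": 1.2, "jaw": -1}, {"tx": -11, "ty": 85, "tz": -12, "rx": 0, "ry": 0, "rz": 1.3, "jaw": -1}, {"tx": -11, "ty": 85, "tz": -20, "rx": 0, "ry": 0, "rz": 1.341, "jaw": -1}, {"tx": -11, "ty": 85, "tz": -20, "rx": 0, "ry": 0, "rz": 1.341, "jaw": -1}], "grip_force": 40}}

```text
time_s: 6.15
position: [0.6733, 0.0292, 0.2142]
tool_rot: [[-0.997, 0.072, -0.003], [0.072, 0.997, -0.002], [0.003, -0.002, -1.0]]
ft_force: [0.2, -0.9, -0.7]
grip_width: 0.0095
```

Run:
```python
from h import *
d=snap('wrist','w5'); o=env.observe(); print(o['position'],o['ft_force'],o['grip_width'],o['time_s'],np.round(o['tool_rot'],3).tolist(), np.degrees(np.arctan2(o['tool_rot'][1][1],o['tool_rot'][0][1])))
d=snap('scene','s5')
crop('s5',220,140,140,105,'cs5',5.7)
```

```text
[0.67368046 0.0292217  0.21507434] [ 0.38456905  0.31674465 -1.55502544] 0.009514702938949056 6.2 [[-0.997, 0.074, -0.002], [0.074, 0.997, -0.002], [0.002, -0.002, -1.0]] 85.7732393449421
scale 5.7
```

View pics/w5.png

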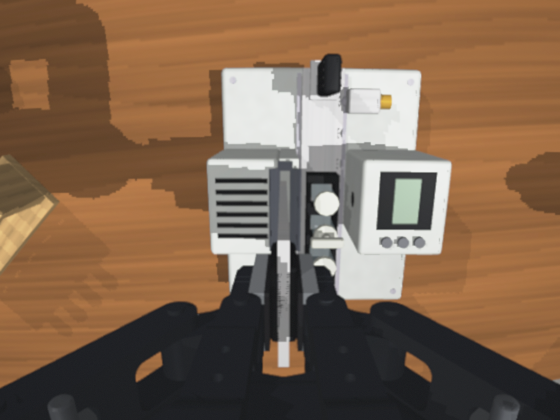

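View pics/cs5.png

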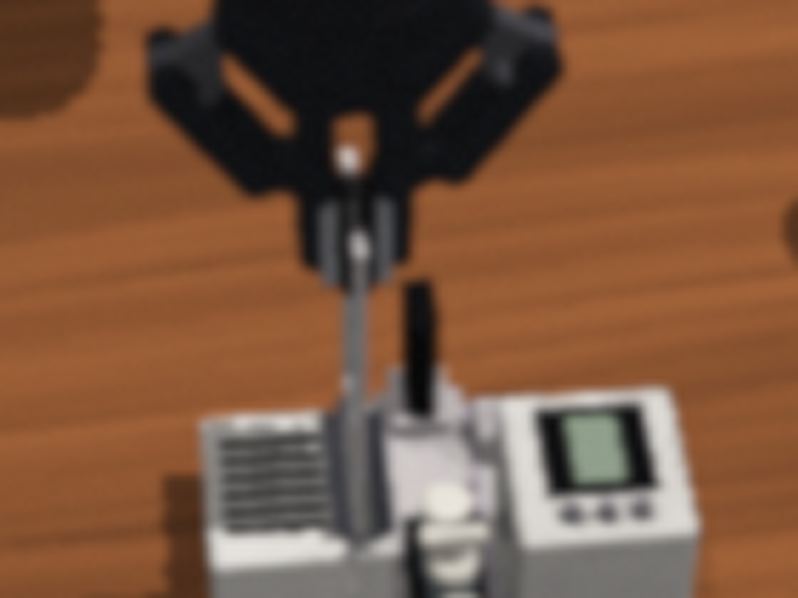

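Run:
```python
from h import *
crop('w5',240,140,90,120,'cw5',5)
```

```text
scale 5
```

View pics/cw5.png

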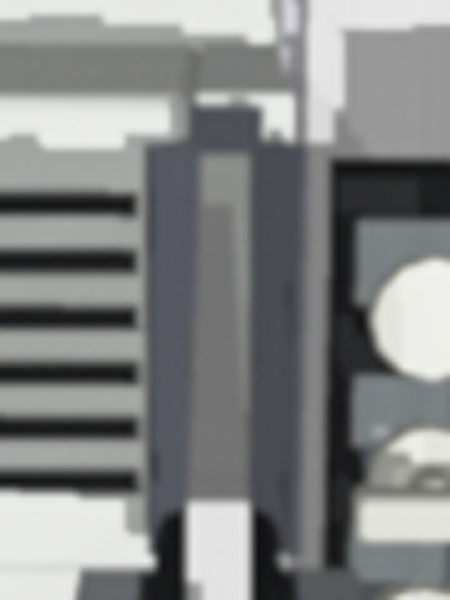

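Run:
```python
from h import *
d=load('w5'); o=env.observe(); p=np.array(o['position'])
f=lambda u,v,z: atz(d,240+u/5-.4,140+v/5-.4,z)
c=np.array([.6727,.0308]);th=np.radians(-4);R=np.array([[np.cos(th),-np.sin(th)],[np.sin(th),np.cos(th)]])
for z in (.133,.1373,.141): 
    q=f(218,205,z); print('filter bottom front',z,q,'in nominal slot frame',R.T@(q[:2]-c))
q=f(225,152,.109);print('slot front end',q,R.T@(q[:2]-c))
for v in (155,300,450):
    a,b=f(198,v,.109),f(250,v,.109); print('slot width',v,np.linalg.norm(a-b), R.T@((a+b)[:2]/2-c))
e=np.array([f(148,140,.116),f(305,145,.116)]); print('lip outer',R.T@(e[0,:2]-c),R.T@(e[1,:2]-c))
q=f(219,500,p[2]+.0285);print('top front',q,R.T@(q[:2]-c))
```

```text
filter bottom front 0.133 [0.64804985 0.0320009  0.133     ] in nominal slot frame [-0.02467387 -0.00052153]
filter bottom front 0.1373 [0.647258   0.03206436 0.1373    ] in nominal slot frame [-0.02546822 -0.00051346]
filter bottom front 0.141 [0.64657664 0.03211896 0.141     ] in nominal slot frame [-0.02615173 -0.00050652]
slot front end [0.64524656 0.03313094 0.109     ] [-0.02754917  0.00041021]
slot width 155 0.007071415688223624 [-0.02713888  0.00027316]
slot width 300 0.007214659479931384 [-0.00686863  0.00021969]
slot width 450 0.007377811801720098 [0.01499957 0.00016303]
lip outer [-0.0302684  -0.00975703] [-0.02953826  0.01095755]
top front [0.64700957 0.03228053 0.24410381] [-0.02573113 -0.00031515]
```

The view puts the filter's lower edge about 0.8 mm to -y of the slot line, with the ends clear by about 2 mm. I'll correct that and lower it in.

>>> {"method": "apply_moves", "body": {"plan": [{"tx": 0.5, "ty": 0.8, "tz": -6, "rx": 0, "ry": 0, "rz": 0, "jaw": -1}, {"tx": 0.5, "ty": 0.8, "tz": -16, "rx": 0, "ry": 0, "rz": 0, "jaw": -1}, {"tx": 0.5, "ty": 0.8, "tz": -26, "rx": 0, "ry": 0, "rz": 0, "jaw": -1}, {"tx": 0.5, "ty": 0.8, "tz": -36, "rx": 0, "ry": 0, "rz": 0, "jaw": -1}, {"tx": 0.5, "ty": 0.8, "tz": -46, "rx": 0, "ry": 0, "rz": 0, "jaw": -1}, {"tx": 0.5, "ty": 0.8, "tz": -50, "rx": 0, "ry": 0, "rz": 0, "jaw": -1}], "grip_force": 40}}

```text
time_s: 6.85
position: [0.674, 0.0303, 0.1639]
tool_rot: [[-0.997, 0.074, -0.003], [0.074, 0.997, -0.002], [0.003, -0.002, -1.0]]
ft_force: [-0.2, -0.6, -1.3]
grip_width: 0.0092
```

Run:
```python
from h import *
d=snap('wrist','w6'); o=env.observe(); print(o['position'],o['ft_force'],o['wrist_torque'],o['grip_width'],o['time_s'])
crop('w6',200,120,160,260,'cw6',2.3)
```

```text
[0.67401161 0.0302578  0.16387085] [ 0.04289126 -0.0103241  -1.41373535] [-0.01377684 -0.00605334  0.02096565] 0.009299171700857709 6.9
scale 2.3
```

View pics/cw6.png

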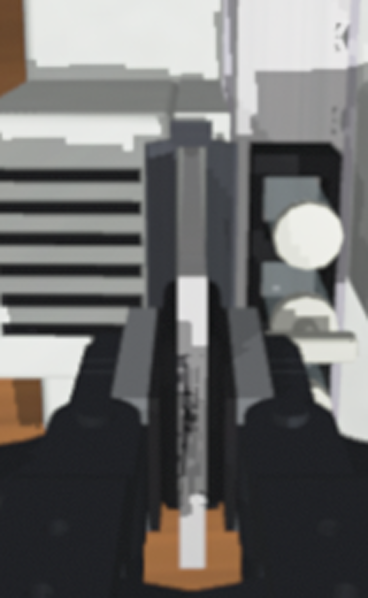

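The filter is about 22 mm into the slot with no contact force. I'll carry on down, slowly at the end.

>>> {"method": "apply_moves", "body": {"plan": [{"tx": 0, "ty": 0, "tz": -9, "rx": 0, "ry": 0, "rz": 0, "jaw": -1}, {"tx": 0, "ty": 0, "tz": -18, "rx": 0, "ry": 0, "rz": 0, "jaw": -1}, {"tx": 0, "ty": 0, "tz": -26, "rx": 0, "ry": 0, "rz": 0, "jaw": -1}, {"tx": 0, "ty": 0, "tz": -31, "rx": 0, "ry": 0, "rz": 0, "jaw": -1}, {"tx": 0, "ty": 0, "tz": -34, "rx": 0, "ry": 0, "rz": 0, "jaw": -1}, {"tx": 0, "ty": 0, "tz": -36, "rx": 0, "ry": 0, "rz": 0, "jaw": -1}, {"tx": 0, "ty": 0, "tz": -36, "rx": 0, "ry": 0, "rz": 0, "jaw": -1}], "grip_force": 40}}

```text
time_s: 7.6
position: [0.6741, 0.0303, 0.128]
tool_rot: [[-0.997, 0.074, -0.003], [0.074, 0.997, -0.002], [0.003, -0.002, -1.0]]
ft_force: [0.2, 0.1, -0.0]
grip_width: 0.0093
```

>>> {"method": "apply_moves", "body": {"plan": [{"tx": 0, "ty": 0, "tz": -1, "rx": 0, "ry": 0, "rz": 0, "jaw": -1}, {"tx": 0, "ty": 0, "tz": -1.5, "rx": 0, "ry": 0, "rz": 0, "jaw": -1}, {"tx": 0, "ty": 0, "tz": -2, "rx": 0, "ry": 0, "rz": 0, "jaw": -1}, {"tx": 0, "ty": 0, "tz": -2, "rx": 0, "ry": 0, "rz": 0, "jaw": -1}], "grip_force": 40}}

```text
time_s: 8.0
position: [0.6744, 0.0302, 0.1275]
tool_rot: [[-0.997, 0.074, -0.001], [0.074, 0.997, -0.003], [0.001, -0.003, -1.0]]
ft_force: [-3.6, -0.3, 6.9]
grip_width: 0.0089
```

The floor contact (7 N) comes at TCP 0.1275, exactly where full depth was predicted. Releasing.

>>> {"method": "apply_moves", "body": {"plan": [{"tx": 0, "ty": 0, "tz": 0, "rx": 0, "ry": 0, "rz": 0, "jaw": -0.6}, {"tx": 0, "ty": 0, "tz": 0, "rx": 0, "ry": 0, "rz": 0, "jaw": -0.3}, {"tx": 0, "ty": 0, "tz": 0, "rx": 0, "ry": 0, "rz": 0, "jaw": 0}, {"tx": 0, "ty": 0, "tz": 0, "rx": 0, "ry": 0, "rz": 0, "jaw": 0}, {"tx": 0, "ty": 0, "tz": 2, "rx": 0, "ry": 0, "rz": 0, "jaw": 0}, {"tx": 0, "ty": 0, "tz": 10, "rx": 0, "ry": 0, "rz": 0, "jaw": 0}, {"tx": 0, "ty": 0, "tz": 30, "rx": 0, "ry": 0, "rz": 0, "jaw": 0}, {"tx": 0, "ty": 0, "tz": 60, "rx": 0, "ry": 0, "rz": 0, "jaw": 0}, {"tx": -10, "ty": 0, "tz": 85, "rx": 0, "ry": 0, "rz": 0, "jaw": 0}, {"tx": -30, "ty": 4, "tz": 90, "rx": 0, "ry": 0, "rz": 0, "jaw": 0.3}, {"tx": -50, "ty": 8, "tz": 90, "rx": 0, "ry": 0, "rz": 0, "jaw": 0.3}, {"tx": -50, "ty": 8, "tz": 90, "rx": 0, "ry": 0, "rz": 0, "jaw": 0.3}]}}

```text
time_s: 9.2
position: [0.6229, 0.0388, 0.2191]
tool_rot: [[-0.997, 0.073, 0.0], [0.073, 0.997, -0.003], [-0.0, -0.002, -1.0]]
ft_force: [0.1, -0.1, 0.0]
grip_width: 0.0554
```

Run:
```python
from h import *
o=env.observe(); print(o['position'],o['ft_force'],o['grip_width'],o['time_s'])
d=snap('wrist','w7');d=snap('scene','s7')
crop('s7',220,140,140,105,'cs7',5.7)
```

```text
[0.6229407  0.0388389  0.21910976] [ 0.12832302 -0.05668025  0.02882454] 0.05543411751935418 9.2
scale 5.7
```

View pics/w7.png

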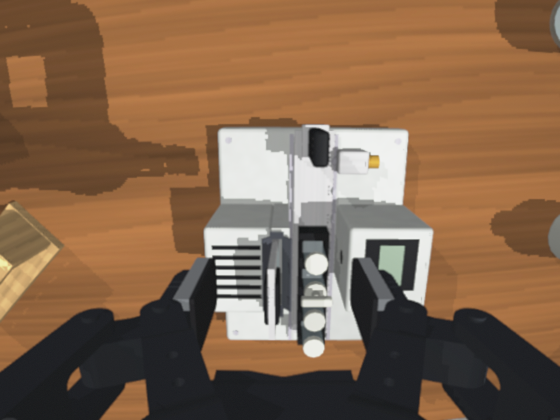

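View pics/cs7.png

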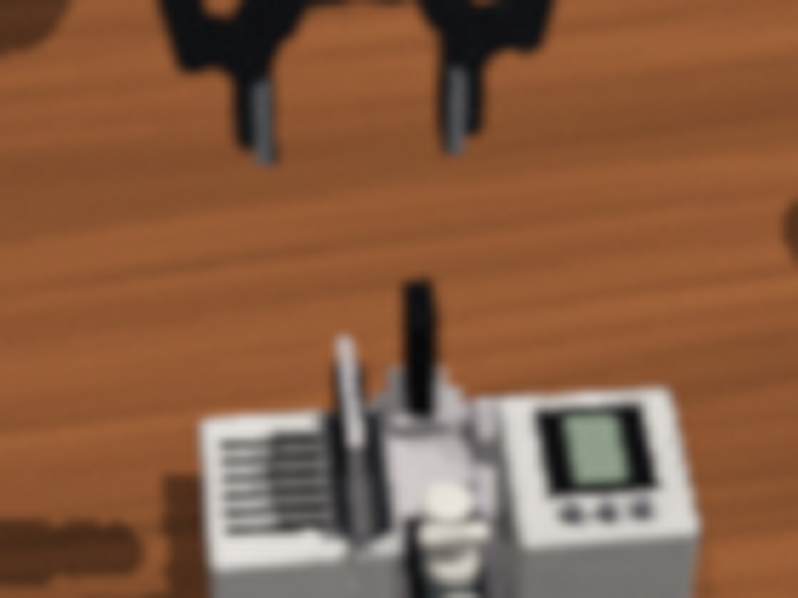

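Run:
```python
from h import *
crop('w7',235,110,120,90,'cw7p',6.6); crop('w7',235,215,80,110,'cw7f',5.4)
```

```text
scale 6.6
scale 5.4
```

View pics/cw7p.png

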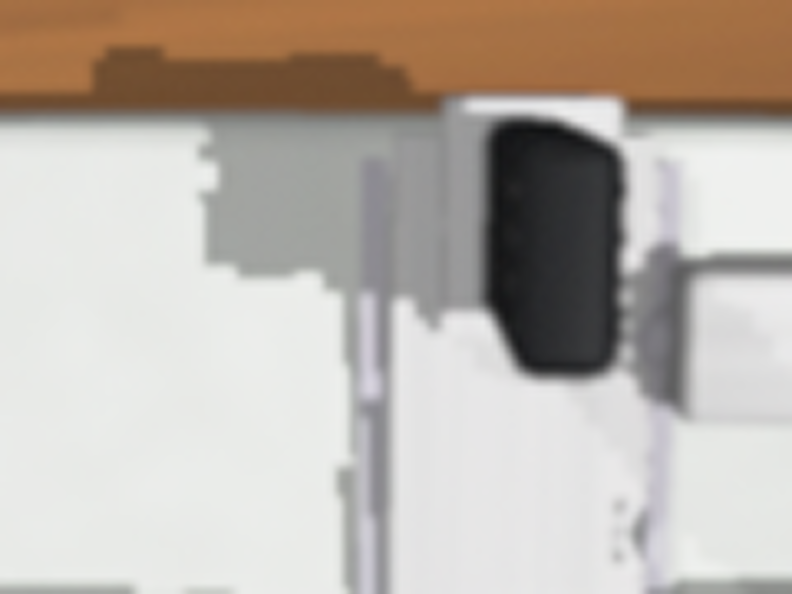

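View pics/cw7f.png

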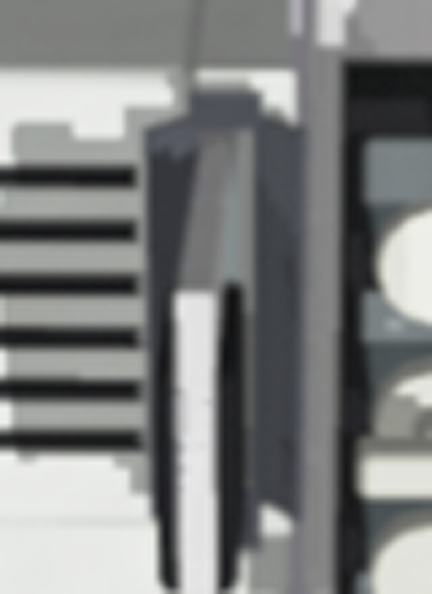

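Run:
```python
from h import *
d=load('w7'); s=load('s7'); t=load('top0')
f=lambda u,v,z: atz(d,235+u/6.6-.4,110+v/6.6-.4,z)
c=np.array([.6727,.0308]);th=np.radians(-4);R=np.array([[np.cos(th),-np.sin(th)],[np.sin(th),np.cos(th)]])
print('paddle',f(571,265,.104),'size',np.linalg.norm(f(520,265,.104)-f(622,265,.104)),np.linalg.norm(f(571,157,.104)-f(571,375,.104)))
# expected from beam: cap1
g=lambda u,v,z: atz(d,235+u/5.4-.4,215+v/5.4-.4,z)
for z in (.150,.156,.162):
    q=g(197,291,z); print('filter top front',z,q[:2],R.T@(q[:2]-c))
print('block front edge', R.T@(g(230,283,.156)[:2]-c))
# scene: filter top front/back ends
S=lambda u,v,z: atz(s,220+u/5.7-.4,140+v/5.7-.4,z)
for z in (.150,.156,.162):
    a=S(345,342,z);b=S(357,440,z);print('scene top ends',z,R.T@(a[:2]-c),R.T@(b[:2]-c),np.linalg.norm(a-b))
for n,u,v,z in [('cap1',316,263,.094),('capc',314,320,.094),('capd',313,347,.094)]: print(n,atz(d,u,v,z))
print('paddle from scene',S(418,285,.104))
```

```text
paddle [0.58436259 0.06911915 0.104     ] size 0.010801808236646032 0.022984306037661686
filter top front 0.15 [0.65066603 0.03014139] [-0.02193435 -0.00219401]
filter top front 0.156 [0.64798075 0.03056389] [-0.02464256 -0.00195986]
filter top front 0.162 [0.64529547 0.03098638] [-0.02735078 -0.00172571]
block front edge [-0.02561214  0.00176601]
scene top ends 0.15 [-0.02868836 -0.0026349 ] [ 0.01734634 -0.00269846] 0.04603473857081415
scene top ends 0.156 [-0.02292979 -0.00309539] [ 0.02273367 -0.00315844] 0.045663500446809314
scene top ends 0.162 [-0.01717122 -0.00355589] [ 0.028121   -0.00361843] 0.04529226232280448
cap1 [0.67365693 0.0618922  0.094     ]
capc [0.7248663  0.05782568 0.094     ]
capd [0.75130855 0.05572891 0.094     ]
paddle from scene [0.57532953 0.06853348 0.104     ]
```

The filter stands home, with its top edge matching height 0.156 and a lean under 0.03 rad. The paddle is at (0.5844, 0.0686), which agrees with the beam geometry. I'll move over it and descend.

>>> {"method": "apply_moves", "body": {"plan": [{"tx": -20, "ty": 15, "tz": 0, "rx": 0, "ry": 0, "rz": 0, "jaw": 0.4}, {"tx": -38.5, "ty": 30, "tz": -5, "rx": 0, "ry": 0, "rz": 0.005, "jaw": 0.4}, {"tx": -38.5, "ty": 30, "tz": -45, "rx": 0, "ry": 0, "rz": 0.005, "jaw": 0.4}, {"tx": -38.5, "ty": 30, "tz": -80, "rx": 0, "ry": 0, "rz": 0.005, "jaw": 0.4}, {"tx": -38.5, "ty": 30, "tz": -115, "rx": 0, "ry": 0, "rz": 0.005, "jaw": 0.4}, {"tx": -38.5, "ty": 30, "tz": -135, "rx": 0, "ry": 0, "rz": 0.005, "jaw": 0.4}, {"tx": -38.5, "ty": 30, "tz": -150, "rx": 0, "ry": 0, "rz": 0.005, "jaw": 0.4}, {"tx": -38.5, "ty": 30, "tz": -150, "rx": 0, "ry": 0, "rz": 0.005, "jaw": 0.4}], "grip_force": 60}}

```text
time_s: 10.1
position: [0.5858, 0.068, 0.0661]
tool_rot: [[-0.998, 0.069, -0.004], [0.069, 0.998, -0.002], [0.003, -0.003, -1.0]]
ft_force: [1.0, 1.1, 0.3]
grip_width: 0.0597
```

Run:
```python
from h import *
o=env.observe(); print(o['position'],o['ft_force'],o['grip_width'],o['time_s'])
d=snap('wrist','w8')
```

```text
[0.58581232 0.06803811 0.06610837] [0.97291483 1.08398129 0.26703943] 0.0596557639507995 10.1
```

View pics/w8.png

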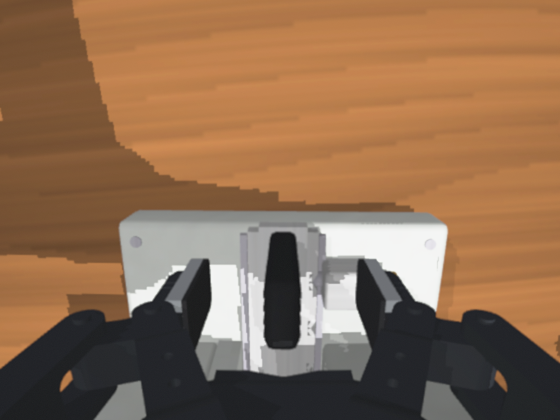

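The paddle stands centred between the fingers (283, 290). I'll raise 2 mm and close.

>>> {"method": "apply_moves", "body": {"plan": [{"tx": -1, "ty": 0.3, "tz": 3, "rx": 0, "ry": 0, "rz": 0, "jaw": 0}, {"tx": -1, "ty": 0.3, "tz": 3, "rx": 0, "ry": 0, "rz": 0, "jaw": -0.4}, {"tx": -1, "ty": 0.3, "tz": 3, "rx": 0, "ry": 0, "rz": 0, "jaw": -1}, {"tx": -1, "ty": 0.3, "tz": 3, "rx": 0, "ry": 0, "rz": 0, "jaw": -1}, {"tx": -1, "ty": 0.3, "tz": 3, "rx": 0, "ry": 0, "rz": 0, "jaw": -1}, {"tx": -1, "ty": 0.3, "tz": 3, "rx": 0, "ry": 0, "rz": 0, "jaw": -1}], "grip_force": 60}}

```text
time_s: 10.75
position: [0.5858, 0.0676, 0.0715]
tool_rot: [[-0.998, 0.07, 0.0], [0.07, 0.998, -0.004], [-0.001, -0.004, -1.0]]
ft_force: [-1.7, -4.6, 5.0]
grip_width: 0.0114
```

Run:
```python
from h import *
o=env.observe(); print(o['position'],o['ft_force'],o['grip_width'],o['time_s'])
d=snap('wrist','w9')
```

```text
[0.5858356  0.06757128 0.07152958] [-1.71429855 -4.57340129  4.96710682] 0.01142585583773925 10.75
```

View pics/w9.png

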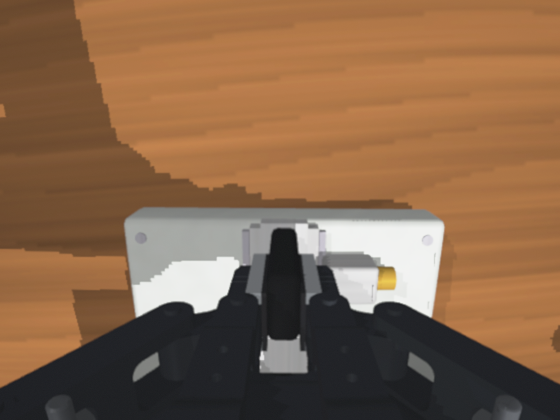

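Gripped (11.4 mm on the 12 mm paddle). I'll pull slowly along the photometer's -x, 26 mm in total.

>>> {"method": "apply_moves", "body": {"plan": [{"tx": -1.5, "ty": 0.1, "tz": 0, "rx": 0, "ry": 0, "rz": 0, "jaw": -1}, {"tx": -4, "ty": 0.3, "tz": 0, "rx": 0, "ry": 0, "rz": 0, "jaw": -1}, {"tx": -7, "ty": 0.5, "tz": 0, "rx": 0, "ry": 0, "rz": 0, "jaw": -1}, {"tx": -10, "ty": 0.7, "tz": 0, "rx": 0, "ry": 0, "rz": 0, "jaw": -1}, {"tx": -13, "ty": 0.9, "tz": 0, "rx": 0, "ry": 0, "rz": 0, "jaw": -1}, {"tx": -16, "ty": 1.1, "tz": 0, "rx": 0, "ry": 0, "rz": 0, "jaw": -1}, {"tx": -19, "ty": 1.3, "tz": 0, "rx": 0, "ry": 0, "rz": 0, "jaw": -1}, {"tx": -22, "ty": 1.5, "tz": 0, "rx": 0, "ry": 0, "rz": 0, "jaw": -1}, {"tx": -24, "ty": 1.7, "tz": 0, "rx": 0, "ry": 0, "rz": 0, "jaw": -1}, {"tx": -25, "ty": 1.8, "tz": 0, "rx": 0, "ry": 0, "rz": 0, "jaw": -1}, {"tx": -26, "ty": 1.8, "tz": 0, "rx": 0, "ry": 0, "rz": 0, "jaw": -1}, {"tx": -26, "ty": 1.8, "tz": 0, "rx": 0, "ry": 0, "rz": 0, "jaw": -1}], "grip_force": 60}}

```text
time_s: 12.0
position: [0.5598, 0.0695, 0.0716]
tool_rot: [[-0.998, 0.07, 0.0], [0.07, 0.998, -0.004], [-0.001, -0.003, -1.0]]
ft_force: [-0.9, -0.9, 2.0]
grip_width: 0.0113
```

Run:
```python
from h import *
d=snap('top','t10');d=snap('scene','s10')
o=env.observe(); print(o['position'],o['ft_force'],o['grip_width'],o['time_s'])
crop('t10',220,130,90,100,'ct10',6);crop('s10',220,165,140,130,'cs10',4.6)
```

```text
[0.55975383 0.06947698 0.07158657] [-1.07846951 -1.20486832  2.3146386 ] 0.01104119388249813 12.1
scale 6
scale 4.6
```

View pics/ct10.png

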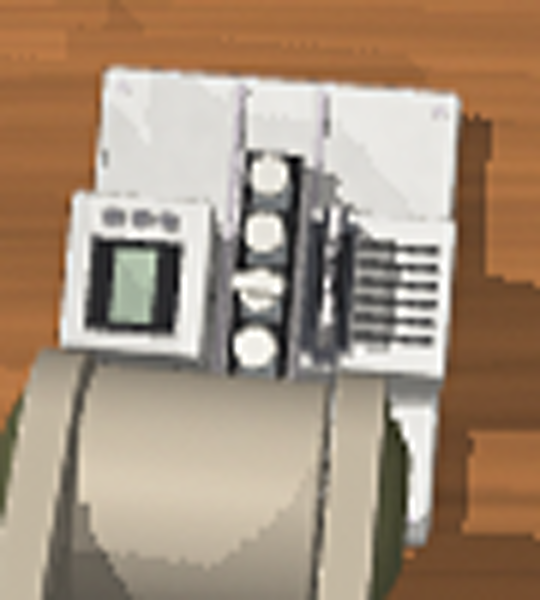

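View pics/cs10.png

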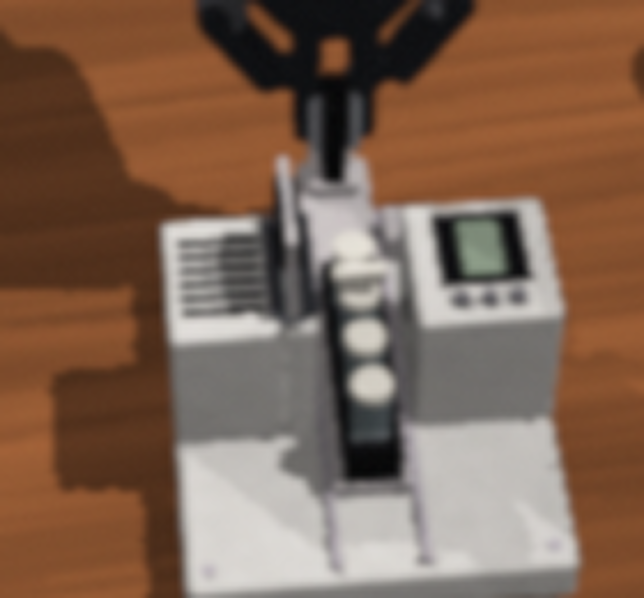

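The carriage moved one pitch. The top-view caps now sit where their front neighbours sat: 4th cap at (269,175), where the 3rd was at (270,175), and the T at (260,290), where the first cap was. The residual force is about 1 N, so it sits in the notch. I'll hold for a second and check.

>>> {"method": "apply_moves", "body": {"plan": [{"tx": 0, "ty": 0, "tz": 0, "rx": 0, "ry": 0, "rz": 0, "jaw": -1}, {"tx": 0, "ty": 0, "tz": 0, "rx": 0, "ry": 0, "rz": 0, "jaw": -1}, {"tx": 0, "ty": 0, "tz": 0, "rx": 0, "ry": 0, "rz": 0, "jaw": -1}, {"tx": 0, "ty": 0, "tz": 0, "rx": 0, "ry": 0, "rz": 0, "jaw": -1}, {"tx": 0, "ty": 0, "tz": 0, "rx": 0, "ry": 0, "rz": 0, "jaw": -1}, {"tx": 0, "ty": 0, "tz": 0, "rx": 0, "ry": 0, "rz": 0, "jaw": -1}, {"tx": 0, "ty": 0, "tz": 0, "rx": 0, "ry": 0, "rz": 0, "jaw": -1}, {"tx": 0, "ty": 0, "tz": 0, "rx": 0, "ry": 0, "rz": 0, "jaw": -1}, {"tx": 0, "ty": 0, "tz": 0, "rx": 0, "ry": 0, "rz": 0, "jaw": -1}, {"tx": 0, "ty": 0, "tz": 0, "rx": 0, "ry": 0, "rz": 0, "jaw": -1}], "grip_force": 60}}

```text
time_s: 13.1
position: [0.5597, 0.0695, 0.0716]
tool_rot: [[-0.998, 0.07, 0.0], [0.07, 0.998, -0.004], [-0.0, -0.003, -1.0]]
ft_force: [-0.4, -1.5, 2.0]
grip_width: 0.0113
```

Run:
```python
from h import *
a=load('top0')['image'][:,:,:3]; d=snap('top','t11'); t=load('t11'); o=env.observe(); print(o['position'],o['ft_force'],o['grip_width'],o['time_s'],np.abs(o['qvel']).max())
# cap centroids (bright blobs) in the carriage strip, before / after
for nm in ('top0','t11'):
    im=cv2.imread(f'pics/{nm}.png'); g=cv2.cvtColor(im,cv2.COLOR_BGR2GRAY)
    x=load(nm)
    for (u0,v0) in ([(265,150),(264,159)] if nm=='top0' else [(264,159),(263.5,169)]):
        p=g[int(v0)-5:int(v0)+5,int(u0)-5:int(u0)+6].astype(float); w=np.clip(p-140,0,None); vv,uu=np.mgrid[int(v0)-5:int(v0)+5,int(u0)-5:int(u0)+6]
        u,v=(w*uu).sum()/w.sum(),(w*vv).sum()/w.sum(); print(nm,round(u,2),round(v,2),np.round(atz(x,u,v,.094),4))
```

```text
[0.55974664 0.06947642 0.07161108] [-0.29677689 -0.99407475  2.6042081 ] 0.011259197647974912 13.15 0.08747108911399373
top0 264.82 148.65 [0.7559 0.0563 0.094 ]
top0 263.55 158.57 [0.7287 0.0595 0.094 ]
t11 263.91 157.65 [0.7312 0.0586 0.094 ]
t11 262.63 167.9 [0.7033 0.0619 0.094 ]
```

Run:
```python
from h import *
def up(n): return cv2.resize(cv2.imread(f'pics/{n}.png')[130:200,240:290],None,fx=10,fy=10,interpolation=cv2.INTER_CUBIC)
A,B=up('top0'),up('t11')
# caps 3+4 in top0: u 258-271, v 145-164
T=A[(145-130)*10:(164-130)*10,(259-240)*10:(271-240)*10]
r=cv2.matchTemplate(B,T,cv2.TM_CCOEFF_NORMED);_,m,_,l=cv2.minMaxLoc(r);print(m,(l[0]-190)/10,(l[1]-150)/10)
d=load('top0'); u,v=265,154.5
p=atz(d,u,v,.094)-atz(d,u+(l[0]-190)/10,v+(l[1]-150)/10,.094);print(p,np.linalg.norm(p))
```

```text
0.9608956575393677 -0.8 9.3
[ 0.02542305 -0.00201667  0.        ] 0.02550291370420907
```

Image matching gives a carriage travel of 25.5 mm (±0.5) and the arm reports 26.1 mm, against 26 mm nominal. Handing in.

Run:
```python
from rig import env
print(env.close_job()); o=env.observe(); print(o['position'],o['ft_force'],o['grip_width'],o['time_s'])
```

```text
the job is handed in; nothing more can be done
None
the job is handed in; nothing more can be done
```

The filter is in the lamp housing's slot and released. The carriage is in the second notch (0.032 m), with the T-stoppered cell, second from the front, in the beam. The fingers were still closed on the pull grip, set to 60 N, when I handed the job in at 13.15 s. No verdict came back.

- **Filter:** the fingers met the slot floor at TCP height 0.1275 m with about 7 N, where full depth was predicted. Afterwards the wrist and scene views showed it standing at home height, leaning slightly: its top edge was about 2–3 mm off the slot's centre line, inside the tolerance.
- **Carriage:** the arm's reading gives 26.1 mm of travel and matching the camera images gives 25.5 mm, against 26 mm nominal. Two rougher cap-centroid readings gave about 25 mm; I trusted the template match over those. The force along the slide was about 0.3 N, so nothing was pulling it off the notch.
- **Grip:** the opening was 11.3 mm on the 12 mm paddle.
- **Left alone:** I saw no contact with the blank plate, cells or glassware. I did not take a separate final measurement of the bystanders or the blank plate.

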